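Register a biscuit tile in the trimming jig and clamp it

ROBOT

A 7-joint arm with a two-finger parallel gripper is mounted at the origin on the work surface. World frame = base frame: x ahead of the robot, y to its left, z up, the work surface at z = 0. Lengths are in m, angles in degrees, forces in N, time in s.
With the tool pointing down it reaches from about 0.425 to 0.875 m from the base axis. Payload 4.7 kg.
Tool frame: the origin (TCP) lies midway between the tips of the shut fingers; the grasp point (between the pads) lies 19 mm behind it; z points along the fingers, x is the direction in which the jaws open and shut, and the axes are right-handed (so a half turn about z gives the same grasp; the last joint's range is limited). The gripper opens to 87 mm and grips with 3 to 60 N. Pads are 19 mm wide; open, the fingers measure 117 mm over their backs; the gripper's body (75 mm by 190 mm) begins 51 mm behind the grasp point.
Start: joints at [-68.405, 18.392, -4.016, 83.108, 1.295, 78.541, -3.26], TCP at [0.231, 0.608, 0.223] pointing down, gripper open.
Joint ranges: [-163.93, 163.93], [-17.29, 119.83], [-79.2, 71.16], [3.27, 140.29], [-89.18, 269.18], [5.43, 117.66], [-154.24, 154.24]. Speed limits (degrees/s): [147.25, 147.25, 180, 180, 180, 180, 180].

INTERFACE

Orientations are given as [roll, pitch, yaw] about the fixed x, y, z axes, in that order (R = Rz(yaw) Ry(pitch) Rx(roll)).
In Python, from cell import env gives the robot as it stands.
- The arm moves only by the tool carry_out, never from a script. Its argument "plan" is a list of rows, each an object with "grip": the closure, from 0 (fully open) to 1 (shut); "dp": the shift along the tool's x, y, z in m, a list of three; "rotation": the turn, a rotation vector about the tool's x, y, z in degrees, a list of three. In form: [{"grip": grip, "dp": [dx, dy, dz], "rotation": [wx, wy, wz]}, ...]. A call has 1 to 8 rows; each row shifts and turns the pose as measured when the row begins, along the tool's axes as they then stand; what a row does not reach is not made up. A row lasts 1/12 s, in which the tool goes at most 41.7 mm and 7.16 degrees, less where a joint would pass 70% of its speed; a pose out of reach is approached as far as the arm can. A call is refused whole if a number of a shift passes 0.0417 or a number of a turn 7.16, either way. A call with a gripper value outside its range is refused whole. The fingers move at their own pace and stop on an object; "force" is the grip in N (left out, the last holds). Time passes only in rows, so rows that do not move let the fingers close. It gives the time, the measured TCP pose, the force and the opening at its end, in the units of the state.
- env.get_obs(): the state, without advancing time (a new reading comes with each control period).
- env.read_camera(name): name is "scene" or "side" or "wrist"; returns the picture (480x640x3 uint8, red, green, blue); there is no depth.
- env.camera_params(name): a dict with "fx", "fy", "cx", "cy" (pixels), "k1" (the pictures are not rectified: a ray, as slopes to the right and down, at radius r is drawn at 1 + k1 r^2 times it, then the intrinsics apply), "R" (3x3) and "t" (3): a world point X has camera coordinates R X + t. Camera axes: x right, y down, z forward; pixel columns grow to the right and rows downward; lengths in m; the calibration is good to about 2 mm. A picture is of the moment at which its call begins: read the wrist's pose just before it. camera_params takes no time and is no camera call; for the wrist camera it gives the pose at the moment of the call.
- env.sign_off(): hands the job in, once; it reports no verdict.
The state is a dict: "time_s": time; "qpos": joint angles; "joint_velocities": joint speeds; "effort": joint torques, N m; "tool_pos": TCP position; "tool_rot": TCP orientation; "force": force on the tool from outside, world axes, zero at the start; "wrist_torque": the same for the moment, N m; "grip_width": finger opening in m.
Only numpy, scipy, OpenCV 4.12 (cv2) and the standard library are available. Lean on these libraries where they do the work, as an engineer would, in place of code of your own. Each camera call takes 0.05 s, during which the arm holds its last target. There are 200 camera calls.

TASK

A terracotta kiln prop has been left standing on the bed of the tile-trimming jig: lift it off and put it in the blue tray first. Then, with the clamp still up, slide the white tile along the bed, without lifting or tipping it, until its edges sit fully home and flush against both the far fence and the side stop, and finally swing the clamp all the way down over it. Leave the two jugs and the beaker standing where they are.

Things in the scene. Friction and masses are not known exactly. Their poses are not given: they have to be found in the camera images.
- jig: trimming jig fixed on the bench: dark steel bed, x -125..125, y -130..107 mm in its frame (origin on the bench), top at z 20 mm. Two aluminium stops 12 mm thick stand 14 mm above the bed: far fence along y (inner face at x = +80, y -60..107 mm) and side stop along x (inner face at y = +95, x -40..80 mm). Position and yaw vary
- home (a point): point of the jig, on the bed's top, where the centre of the tile's underside is when the tile is home against both stops (jig x 25, y 40, z 20 mm); axes as the jig's: +x towards the fence, +y towards the side stop
- tile: loose white ceramic tile 110 x 110 x 16 mm with a blue ring on top, about 0.4 kg, lying flat on the bed away from the stops and skewed by up to 0.3 rad; origin at the centre of its underside, x and y along its edges; home when its x axis is along the jig's x
- prop: loose terracotta kiln prop, a square post 28 x 28 x 66 mm, 0.1 kg, standing on the bed between the tile and the side stop, at any yaw; origin at the centre of its underside, x and y square to its faces, z up its length
- prop_center (a point): centre of the kiln prop, 33 mm above its underside
- tray: blue open plastic tray fixed on the bench, 130 (x) x 120 (y) x 40 mm high outside, walls and floor 5 mm; origin at the centre of its underside; stands to the left or the right of the jig
- clamp (a joint): angle of the hold-down clamp on the jig: 0 = down, level over the tile (its foot 0.8 mm above the tile's top); 1.1 to 1.3 rad = up, as at the start; limit 1.4. It turns about a level hinge beyond the fence, its tip swinging towards the jig's -x and down; it is stiff (0.1 N m) and stays where it is left
- clamp_hinge (a point): the clamp's hinge axis (along jig y), at jig x 105, y 30 mm, 56 mm above the bench; its axes turn with the arm. The red hinge cheeks reach 66 mm above the bench
- clamp_tip (a point): the free end of the clamp's arm, 100 mm from the hinge. The arm is a steel bar 14 mm wide and 8 mm thick, with a red grip 18 mm wide and 12 mm thick over its last 34 mm; a rubber foot of radius 9 mm stands 19 mm off its underside, 55 mm from the hinge
- jug_a: white ceramic jug with a side handle, radius 36 mm, 82 mm high, standing left or right of the jig, on the side where the tray is not; bystander, origin under its centre
- jug_b: white ceramic jug with a side handle, radius 34 mm, 78 mm high, far left; bystander, origin under its centre
- beaker: blue ceramic beaker, radius 36 mm, 80 mm high, far right; bystander, origin under its centre
Not all that is in view belongs to the job. Several things have the shape of the tile; the one meant has the colours described above. Of the things shaped like the prop, the terracotta one is meant.

How it is judged (in metres and radians):
On the way, in this order (a step that is already met when the one before it is completed fails the run):
1. the kiln prop is in the tray (x of prop_center in the frame of tray between -0.06 and 0.06 m and y of prop_center in the frame of tray between -0.055 and 0.055 m and z of prop_center in the frame of tray below 0.045 m), for 0.2 s.
2. the tile is home against both stops while the clamp is still up (above 0.6 rad) (x of tile in the frame of home between -0.0025 and 0.0025 m and y of tile in the frame of home between -0.0025 and 0.0025 m and z of tile in the frame of home below 0.003 m and angle between the x axis of tile and the x axis of jig, either way round below 0.025 rad and value of joint clamp above 0.6 rad), for 0.2 s.
At the end, for the whole second after the job is handed in: the prop lies or stands at rest in the tray; the tile lies flat on the bed within 2.5 mm of home along each of the jig's axes and within 0.025 rad of square, at rest; the clamp is down (below 0.06 rad); the jugs and the beaker are upright within 25 mm of where they started (all of step 1 and linear speed of prop below 0.02 m/s and x of tile in the frame of home between -0.0025 and 0.0025 m and y of tile in the frame of home between -0.0025 and 0.0025 m and z of tile in the frame of home below 0.003 m and angle between the x axis of tile and the x axis of jig, either way round below 0.025 rad and linear speed of tile below 0.01 m/s and value of joint clamp below 0.06 rad and distance of each of jug_a, jug_b, beaker from where it was at the start of the episode below 0.025 m and angle between each of jug_a, jug_b, beaker's own z axis and vertical below 0.3 rad); the robot touches nothing.
It fails at once if the tile is lifted more than 15 mm off the bed or tipped more than 0.25 rad (z of tile in the frame of home above 0.015 m or angle between tile's own z axis and vertical above 0.25 rad).
It fails at once if a jug or the beaker is moved more than 25 mm or tipped (not (distance of each of jug_a, jug_b, beaker from where it was at the start of the episode below 0.025 m and angle between each of jug_a, jug_b, beaker's own z axis and vertical below 0.3 rad)).
It also fails if it takes over 67 s, if anything falls off the work surface, if the arm or the gripper's body presses on something with over 40 N, if the wrist force passes 120 N, or if a joint passes its speed limit or range.

## Working session

There is one attempt and no reset: what is moved stays moved. The work goes in short steps, Python scripts to look and compute and a tool call to move; the robot and the scene stay as the last step left them, time stands still between calls to the robot, and variables do not carry over. Pictures are saved under pics/ and viewed, about 8 in all and at most 12, crops included, and the job is handed in when it is done.

Besides the shell and the picture viewer there is one more tool, called in YAML: its name, and indented under it one key for each argument. carry_out: Moves the arm, as the interface text tells. Its arguments: {"type":"object","properties":{"plan":{"type":"array","items":{"type":"object","properties":{"grip":{"type":"number"},"dp":{"type":"array","items":{"type":"number"}},"rotation":{"type":"array","items":{"type":"number"}}}}},"force":{"type":"number"}},"required":["plan"]}

```bash
ls; mkdir -p pics
cat > h.py <<'E'
import numpy as np, cv2
from cell import env
def snap(n,f=None):
    p=env.camera_params(n); im=env.read_camera(n)
    if f: cv2.imwrite('pics/'+f,im[:,:,::-1])
    return im,p
def ray(p,u,v):
    K=np.array([[p['fx'],0,p['cx']],[0,p['fy'],p['cy']],[0,0,1.]])
    d=cv2.undistortPoints(np.array([[[u,v]]],float),K,np.array([p['k1'],0,0,0.]))[0,0]
    # k1 model: cv2 same radial model
    R=np.array(p['R']);t=np.array(p['t'])
    return -R.T@t, R.T@np.array([d[0],d[1],1])
def onz(p,u,v,z):
    o,d=ray(p,u,v); return o+d*(z-o[2])/d[2]
def proj(p,X):
    R=np.array(p['R']);c=R@np.array(X)+np.array(p['t']);s=c[:2]/c[2];s=s*(1+p['k1']*(s@s))
    return np.array([p['fx']*s[0]+p['cx'],p['fy']*s[1]+p['cy']])
E
python3 - <<'E'
from h import *
a,p=snap('scene','s.png'); b,q=snap('side','d.png')
for x in (p,q): print(x['fx'],x['k1'],-np.array(x['R']).T@np.array(x['t']))
o=env.get_obs();print({k:np.round(v,3) for k,v in o.items()})
E
```

```text
pics
434.61270342282177 0.03250757220426951 [ 1.05811478 -0.06802133  0.84544301]
589.029320916135 -0.10182452627521194 [ 0.20778048 -0.76194306  0.57638823]
{'time_s': np.float64(0.1), 'qpos': array([-68.405,  18.433,  -4.015,  83.166,   1.296,  78.543,  -3.259]), 'joint_velocities': array([-0.066, -0.009,  0.003, -0.198,  0.051,  0.043, -0.115]), 'effort': array([ 0.0000e+00, -4.9257e+01, -4.0600e-01, -3.1340e+01, -6.4000e-02,
        4.0000e-02,  0.0000e+00]), 'tool_pos': array([0.231, 0.607, 0.222]), 'tool_rot': array([1.79994e+02, 9.60000e-02, 6.92150e+01]), 'force': array([ 0.335, -1.603, -1.408]), 'wrist_torque': array([ 0.017, -0.008,  0.021]), 'grip_width': np.float64(0.087)}
```

View pics/s.png

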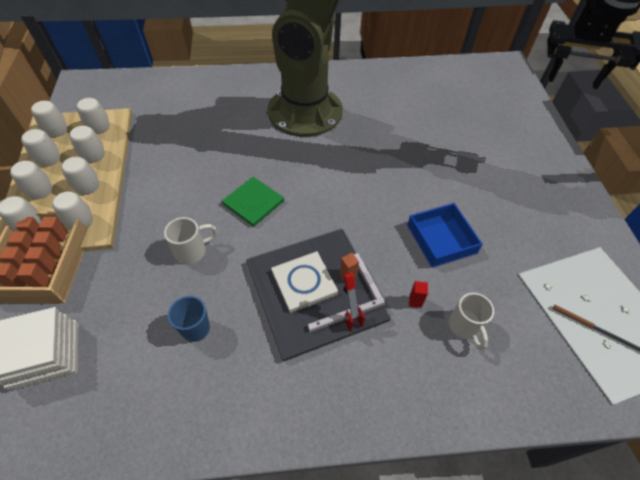

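View pics/d.png

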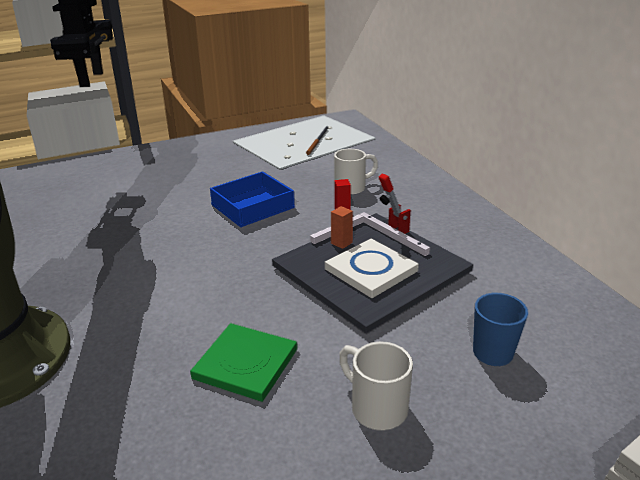

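The two views show the white ringed tile at scene (304,279), with the green tile (253,200) and the white stack (30,345) as lookalikes. The terracotta prop is at (350,268). Its lookalikes are the red post (419,293) and the terracotta blocks in a box (30,250). The tray is at (445,233) and the clamp is up at about (352,300). I choose the ringed white tile and the terracotta post on the bed.

```bash
cat > m.py <<'E'
from h import *
def big(m,lo,n=1):
    k,l,s,c=cv2.connectedComponentsWithStats(m.astype(np.uint8)); 
    r=[(s[i,4],tuple(np.round(c[i],1)),tuple(s[i,:4]),l==i) for i in range(1,k) if s[i,4]>lo]; return sorted(r,key=lambda x:-x[0])
def hsv(a): return [x.astype(int) for x in cv2.split(cv2.cvtColor(a,cv2.COLOR_RGB2HSV))]
E
python3 - <<'E'
from m import *
a=cv2.imread('pics/s.png')[:,:,::-1].copy();p=env.camera_params('scene')
b=cv2.imread('pics/d.png')[:,:,::-1].copy();q=env.camera_params('side')
for im,P,roi,trx in((a,p,(220,220,400,370),(400,190,490,275)),(b,q,(260,170,480,340),(200,160,300,240))):
    H,S,V=hsv(im); R=np.zeros(H.shape,bool);R[roi[1]:roi[3],roi[0]:roi[2]]=1
    T=np.zeros(H.shape,bool);T[trx[1]:trx[3],trx[0]:trx[2]]=1
    for nm,m,z in(('terra',R&(H>4)&(H<16)&(S>120),.086),('tile',R&(V>150)&(S<60),.036),('red',R&((H<4)|(H>176))&(S>150),.1),('dark',R&(V<75)&(S<110),.02),('tray',T&(H>105)&(H<130)&(S>150),.04)):
        for g in big(m,25)[:3]:
            c=cv2.findContours(g[3].astype(np.uint8),0,1)[0];c=max(c,key=cv2.contourArea);hull=cv2.convexHull(c)
            ap=cv2.approxPolyDP(hull,.03*cv2.arcLength(hull,True),True)[:,0]
            print(nm,g[0],g[1],g[2]); 
            print('   ',[(tuple(int(i) for i in x),tuple(np.round(onz(P,*x,z)[:2],3).tolist())) for x in ap])
t=cv2.resize(a[230:370,230:410],None,fx=4,fy=4,interpolation=2); cv2.imwrite('pics/c1.png',t[:,:,::-1])
E
```

```text
terra 316 (np.float64(348.9), np.float64(265.0)) (np.int32(340), np.int32(253), np.int32(18), np.int32(26))
    [((352, 253), (0.567, 0.057)), ((357, 261), (0.587, 0.064)), ((356, 276), (0.623, 0.057)), ((343, 278), (0.625, 0.03)), ((340, 273), (0.613, 0.026)), ((342, 257), (0.575, 0.035))]
tile 1510 (np.float64(303.0), np.float64(280.3)) (np.int32(272), np.int32(252), np.int32(65), np.int32(58))
    [((317, 252), (0.525, -0.013)), ((336, 291), (0.627, 0.018)), ((290, 309), (0.66, -0.08)), ((272, 268), (0.558, -0.114))]
tile 511 (np.float64(303.7), np.float64(278.7)) (np.int32(291), np.int32(267), np.int32(27), np.int32(24))
    [((313, 270), (0.571, -0.026)), ((317, 277), (0.589, -0.018)), ((313, 287), (0.613, -0.029)), ((300, 290), (0.618, -0.057)), ((292, 285), (0.604, -0.073)), ((291, 275), (0.579, -0.074)), ((296, 269), (0.565, -0.062)), ((306, 267), (0.562, -0.04))]
tile 284 (np.float64(369.5), np.float64(279.8)) (np.int32(354), np.int32(253), np.int32(30), np.int32(52))
    [((356, 253), (0.535, 0.074)), ((382, 302), (0.66, 0.11)), ((375, 304), (0.664, 0.095))]
red 161 (np.flo
[... 3619 characters left out ...]
 ((383, 190), (0.751, 0.202)), ((376, 202), (0.712, 0.161)), ((365, 207), (0.683, 0.151)), ((351, 205), (0.661, 0.17)), ((351, 194), (0.682, 0.213)), ((369, 184), (0.737, 0.239))]
dark 155 (np.float64(389.2), np.float64(202.5)) (np.int32(379), np.int32(191), np.int32(20), np.int32(26))
    [((386, 191), (0.754, 0.195)), ((390, 193), (0.757, 0.184)), ((398, 216), (0.724, 0.092)), ((379, 198), (0.726, 0.174))]
tray 3061 (np.float64(251.8), np.float64(198.2)) (np.int32(210), np.int32(172), np.int32(84), np.int32(55))
    [((293, 190), (0.566, 0.243)), ((293, 207), (0.541, 0.175)), ((242, 226), (0.43, 0.146)), ((211, 203), (0.4, 0.258)), ((210, 188), (0.414, 0.324)), ((259, 172), (0.53, 0.355))]
```

View pics/c1.png

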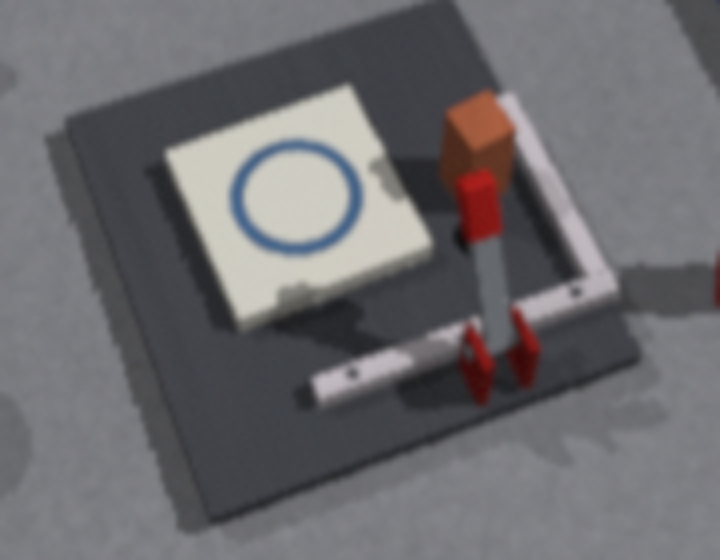

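```bash
cat > go.py <<'E'
# usage: go.py x y z [yaw] : prints rows (tool frame), sim'd from the present pose, tool down
import sys
from h import *
from scipy.spatial.transform import Rotation as Ro
def rows(T,yaw=None,n=8,step=.040,turn=7.,full=False):
    o=env.get_obs();P=o['tool_pos'].copy();M=Ro.from_euler('xyz',o['tool_rot'],degrees=True)
    G=Ro.from_euler('xyz',[180,0,o['tool_rot'][2] if yaw is None else yaw],degrees=True)
    print('at',np.round(P,4),np.round(o['tool_rot'],2),'w',round(float(o['grip_width']),4),'F',np.round(o['force'],1),'t',round(float(o['time_s']),2))
    for i in range(n):
        d=T-P;w=(M.inv()*G).as_rotvec(degrees=True)
        k=max(np.linalg.norm(d)/step,np.linalg.norm(w)/turn,1); 
        dl=M.inv().apply(d/k);
        print(np.round(dl,4).tolist(),np.round(w/k,2).tolist())
        P=P+d/k;M=M*Ro.from_rotvec(w/k,degrees=True)
        if k==1:break
    else: print('left mm',np.round((T-P)*1e3),'turn',round(np.linalg.norm((M.inv()*G).as_rotvec(degrees=True)),1))
if __name__=='__main__':
    a=[float(x) for x in sys.argv[1:]]; rows(np.array(a[:3]),a[3] if len(a)>3 else None)
E
python3 - <<'E'
from h import *
p=env.camera_params('scene');q=env.camera_params('side')
X=[onz(p,*x,.086) for x in((342,259.5),(351.7,253),(358.7,262),(349,270))]
print(np.round(X,3),np.mean(X,0))
for i in range(4):
    e=X[(i+1)%4]-X[i];print(np.degrees(np.arctan2(e[1],e[0])),np.linalg.norm(e))
E
python3 go.py 0.50 0.10 0.25 80
```

```text
[[0.581 0.034 0.086]
 [0.567 0.056 0.086]
 [0.59  0.068 0.086]
 [0.607 0.045 0.086]] [0.58626239 0.05064117 0.086     ]
122.72173334511253 0.02643791169147378
26.065746777662163 0.02595959846377991
-52.29945860227007 0.02847584103945676
-157.19390792703095 0.028684449051212525
at [0.2306 0.6072 0.2216] [1.7999e+02 1.0000e-01 6.9220e+01] w 0.087 F [ 0.3 -1.6 -1.4] t 0.1
[-0.0263, 0.03, -0.0019] [-0.0, 0.01, -0.75]
[-0.0267, 0.0297, -0.0019] [-0.0, 0.01, -0.75]
[-0.0271, 0.0293, -0.0019] [-0.0, 0.01, -0.75]
[-0.0275, 0.029, -0.0019] [-0.0, 0.01, -0.75]
[-0.0279, 0.0286, -0.0019] [-0.0, 0.01, -0.75]
[-0.0282, 0.0283, -0.0019] [-0.0, 0.01, -0.75]
[-0.0286, 0.0279, -0.0019] [-0.0, 0.01, -0.75]
[-0.029, 0.0275, -0.0019] [-0.0, 0.01, -0.75]
left mm [ 119. -225.   13.] turn 4.8
```

Run:
```python
import go,numpy as np
go.rows(np.array([.586,.05,.2]),-63,n=22)
```

```text
at [0.2306 0.6072 0.2216] [1.7999e+02 1.0000e-01 6.9220e+01] w 0.087 F [ 0.3 -1.6 -1.4] t 0.1
[-0.0209, 0.0281, 0.0012] [0.01, 0.0, 7.0]
[-0.0173, 0.0304, 0.0012] [0.01, 0.0, 7.0]
[-0.0135, 0.0323, 0.0012] [0.01, 0.0, 7.0]
[-0.0095, 0.0337, 0.0012] [0.01, 0.0, 7.0]
[-0.0053, 0.0346, 0.0012] [0.01, 0.0, 7.0]
[-0.001, 0.035, 0.0012] [0.01, 0.0, 7.0]
[0.0032, 0.0348, 0.0012] [0.01, 0.0, 7.0]
[0.0075, 0.0342, 0.0012] [0.01, 0.0, 7.0]
[0.0116, 0.033, 0.0012] [0.01, 0.0, 7.0]
[0.0155, 0.0314, 0.0011] [0.01, 0.0, 7.0]
[0.0192, 0.0292, 0.0011] [0.01, 0.0, 7.0]
[0.0226, 0.0267, 0.0011] [0.01, 0.0, 7.0]
[0.0257, 0.0237, 0.0011] [0.01, 0.0, 7.0]
[0.0284, 0.0204, 0.0011] [0.01, 0.0, 7.0]
[0.0307, 0.0168, 0.0011] [0.01, 0.0, 7.0]
[0.0325, 0.0129, 0.0011] [0.01, 0.0, 7.0]
[0.0338, 0.0089, 0.0011] [0.01, 0.0, 7.0]
[0.0347, 0.0047, 0.0011] [0.01, 0.0, 7.0]
[0.0311, 0.0004, 0.001] [0.01, 0.0, 6.22]
```

carry_out:
  plan:
    - {"grip":0,"dp":[-0.021,0.028,0.001],"rotation":[0,0,7]}
    - {"grip":0,"dp":[-0.017,0.03,0.001],"rotation":[0,0,7]}
    - {"grip":0,"dp":[-0.0135,0.032,0.001],"rotation":[0,0,7]}
    - {"grip":0,"dp":[-0.0095,0.034,0.001],"rotation":[0,0,7]}
    - {"grip":0,"dp":[-0.005,0.035,0.001],"rotation":[0,0,7]}
    - {"grip":0,"dp":[-0.001,0.035,0.001],"rotation":[0,0,7]}
    - {"grip":0,"dp":[0.003,0.035,0.001],"rotation":[0,0,7]}
    - {"grip":0,"dp":[0.0075,0.034,0.001],"rotation":[0,0,7]}

```text
time_s: 0.77
tool_pos: [0.374, 0.3667, 0.2066]
tool_rot: [179.9, 0.6, 12.4]
force: [0.2, 0.2, 0.2]
grip_width: 0.0868
```

Run:
```python
import go,numpy as np
go.rows(np.array([.586,.05,.2]),-63,n=22)
```

```text
at [0.374  0.3667 0.2066] [179.9    0.62  12.42] w 0.0868 F [0.2 0.2 0.2] t 0.77
[0.0129, 0.0329, 0.0005] [0.05, 0.04, 7.0]
[0.0168, 0.0311, 0.0005] [0.05, 0.04, 7.0]
[0.0205, 0.0288, 0.0005] [0.05, 0.04, 7.0]
[0.0238, 0.0261, 0.0005] [0.05, 0.04, 7.0]
[0.0268, 0.023, 0.0005] [0.05, 0.04, 7.0]
[0.0295, 0.0196, 0.0005] [0.05, 0.04, 7.0]
[0.0316, 0.0158, 0.0005] [0.05, 0.04, 7.0]
[0.0333, 0.0119, 0.0005] [0.05, 0.04, 7.0]
[0.0345, 0.0077, 0.0005] [0.05, 0.04, 7.0]
[0.0352, 0.0035, 0.0006] [0.05, 0.04, 7.0]
[0.0274, -0.0007, 0.0005] [0.04, 0.03, 5.42]
```

Tracking is good, so I'll carry on.

carry_out:
  plan:
    - {"grip":0,"dp":[0.013,0.033,0],"rotation":[0,0,7]}
    - {"grip":0,"dp":[0.017,0.031,0],"rotation":[0,0,7]}
    - {"grip":0,"dp":[0.0205,0.029,0],"rotation":[0,0,7]}
    - {"grip":0,"dp":[0.024,0.026,0],"rotation":[0,0,7]}
    - {"grip":0,"dp":[0.027,0.023,0],"rotation":[0,0,7]}
    - {"grip":0,"dp":[0.0295,0.0195,0],"rotation":[0,0,7]}
    - {"grip":0,"dp":[0.0315,0.016,0],"rotation":[0,0,7]}
    - {"grip":0,"dp":[0.033,0.012,0],"rotation":[0,0,7]}

```text
time_s: 1.43
tool_pos: [0.5322, 0.1158, 0.2035]
tool_rot: [179.3, 0.4, -44.9]
force: [1.0, -0.3, -0.3]
grip_width: 0.0869
```

carry_out:
  plan:
    - {"grip":0,"dp":[0.034,0.008,0],"rotation":[0,0,7]}
    - {"grip":0,"dp":[0.03,0.003,0],"rotation":[0,0,7]}
    - {"grip":0,"dp":[0.01,0,0],"rotation":[0,0,3]}
    - {"grip":0,"dp":[0,0,0],"rotation":[0,0,0]}

```text
time_s: 1.77
tool_pos: [0.5751, 0.0378, 0.2022]
tool_rot: [179.1, -0.2, -63.4]
force: [-1.3, 0.6, 0.1]
grip_width: 0.0871
```

```bash
python3 go.py .586 .05 .2 -63; python3 -c "
from h import *
a,p=snap('wrist','w1.png');print(p['fx'],p['k1'],p['R'],p['t'])"
```

```text
at [0.5751 0.0378 0.2022] [ 1.7906e+02 -1.7000e-01 -6.3380e+01] w 0.0871 F [-1.3  0.6  0.1] t 1.77
[-0.006, -0.0152, 0.0019] [0.94, -0.17, -0.38]
351.6121426935542 -0.046145230898086455 [[ 0.44760095 -0.89422653  0.00350744]
 [-0.85055337 -0.42452313  0.31038537]
 [-0.27606584 -0.14191205 -0.95060435]] [-0.2238553   0.47321949  0.53494454]
```

View pics/w1.png

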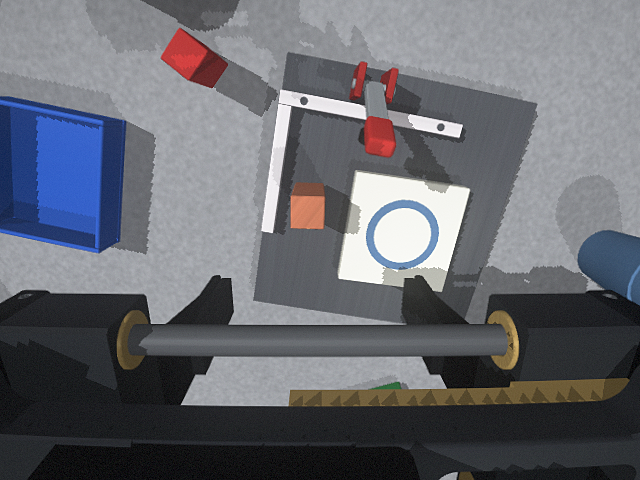

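Run:
```python
from m import *
a=cv2.imread('pics/w1.png')[:,:,::-1].copy();p=env.camera_params('wrist')
H,S,V=hsv(a);Rm=np.zeros(H.shape,bool);Rm[40:300,240:550]=1
def poly(m,z,eps=.03,lo=100,n=2):
    for g in big(m,lo)[:n]:
        c=max(cv2.findContours(g[3].astype(np.uint8),0,1)[0],key=cv2.contourArea);h=cv2.convexHull(c)
        ap=cv2.approxPolyDP(h,eps*cv2.arcLength(h,True),True)[:,0].astype(float)
        X=np.array([onz(p,*x,z)[:2] for x in ap]);e=np.roll(X,-1,0)-X
        print(g[0],ap.astype(int).tolist(),X.round(4).tolist(),'mean',X.mean(0).round(4),'ang',np.degrees(np.arctan2(e[:,1],e[:,0])).round(1),'len',np.hypot(*e.T).round(4))
print('tile+stops');poly(Rm&(V>140)&(S<60),.036,n=3)
print('stops');poly(Rm&(V>140)&(S<60),.034,n=3)
print('prop');
t=Rm&(H>4)&(H<16)&(S>110);poly(t,.086,n=1);poly(t&(V>190),.086,n=1)
print('bed',[onz(p,*x,.02)[:2].round(4).tolist() for x in((287,53),(537,103),(254,300))])
```

```text
tile+stops
25248 [[549, 40], [549, 265], [240, 299], [240, 40]] [[0.8016, -0.0687], [0.6346, -0.198], [0.458, 0.0696], [0.6806, 0.1644]] mean [ 0.6437 -0.0082] ang [-142.3  123.4   23.   -62.5] len [0.2112 0.3206 0.2419 0.2626]
7737 [[356, 170], [469, 188], [441, 291], [338, 277]] [[0.6287, 0.0258], [0.6625, -0.0776], [0.5597, -0.1128], [0.5259, -0.0096]] mean [ 0.5942 -0.0436] ang [ -71.9 -161.1  108.1   19. ] len [0.1088 0.1087 0.1085 0.1087]
2479 [[418, 211], [430, 228], [422, 253], [403, 262], [381, 255], [373, 237], [379, 220], [398, 208]] [[0.6215, -0.046], [0.6123, -0.0656], [0.5866, -0.0724], [0.5697, -0.0604], [0.5663, -0.0368], [0.5792, -0.0203], [0.5968, -0.017], [0.6153, -0.0273]] mean [ 0.5934 -0.0432] ang [-115.2 -165.1  144.4   98.2   52.1   10.7  -29.2  -71.8] len [0.0216 0.0266 0.0207 0.0238 0.0209 0.0179 0.0212 0.0197]
stops
25248 [[549, 40], [549, 265], [240, 299], [240, 40]] [[0.8026, -0.0695], [0.6345, -0.1996], [0.4568, 0.0696], [0.6808, 0.1649]] mean [ 0.6437 -0.0087] ang [-142.3  123.4   23.   -62.5] len [0.2125 0.3226 0.2434 0.2642]
7737 [[356, 170], [469, 18
[... 390 characters left out ...]
, [0.5787, -0.0209], [0.5965, -0.0175], [0.6151, -0.0279]] mean [ 0.5931 -0.044 ] ang [-115.2 -165.1  144.4   98.2   52.1   10.7  -29.2  -71.8] len [0.0217 0.0267 0.0208 0.024  0.021  0.018  0.0213 0.0198]
prop
1496 [[321, 183], [323, 228], [291, 227], [296, 183]] [[0.6106, 0.0535], [0.5783, 0.0352], [0.5673, 0.0591], [0.6017, 0.0711]] mean [0.5895 0.0547] ang [-150.5  114.8   19.3  -63.3] len [0.0371 0.0262 0.0365 0.0197]
1045 [[323, 197], [322, 228], [291, 227], [291, 196]] [[0.6013, 0.047], [0.5779, 0.036], [0.5673, 0.0591], [0.5906, 0.0701]] mean [0.5843 0.053 ] ang [-154.8  114.8   25.5  -65.1] len [0.0258 0.0254 0.0258 0.0255]
bed [[0.6909, 0.1271], [0.7599, -0.0981], [0.4544, 0.0551]]
```

```bash
python3 go.py .585 .052 .12 -64.5
```

```text
at [0.5746 0.0386 0.2021] [ 1.7904e+02 -1.5000e-01 -6.3210e+01] w 0.0872 F [-0.3 -0.6 -0.4] t 1.82
[-0.0036, -0.008, 0.039] [0.46, -0.08, 0.61]
[-0.0036, -0.0076, 0.0391] [0.46, -0.08, 0.61]
[-0.0004, -0.0007, 0.0038] [0.04, -0.01, 0.06]
```

carry_out:
  plan:
    - {"grip":0,"dp":[-0.004,-0.008,0.02],"rotation":[0.5,-0.1,0.6]}
    - {"grip":0,"dp":[-0.004,-0.008,0.025],"rotation":[0.4,0,0.6]}
    - {"grip":0,"dp":[0,0,0.025],"rotation":[0,0,0]}
    - {"grip":0,"dp":[0,0,0.012],"rotation":[0,0,0]}
    - {"grip":0,"dp":[0,0,0],"rotation":[0,0,0]}

```text
time_s: 2.23
tool_pos: [0.5832, 0.0618, 0.1174]
tool_rot: [-179.9, 0.3, -63.4]
force: [-0.5, 0.6, 0.0]
grip_width: 0.0869
```

```bash
python3 go.py .585 .052 .052 -64.5
```

```text
at [0.5832 0.0618 0.1174] [-179.87    0.26  -63.44] w 0.0869 F [-0.5  0.6  0. ] t 2.23
[0.006, 0.0018, 0.0395] [-0.08, 0.16, 0.64]
[0.0038, 0.0011, 0.0258] [-0.05, 0.1, 0.42]
```

carry_out:
  plan:
    - {"grip":0,"dp":[0.009,0.0025,0.01],"rotation":[0,0.2,1]}
    - {"grip":0,"dp":[0,0,0.005],"rotation":[0,0,0]}
    - {"grip":0,"dp":[0,0,0],"rotation":[0,0,0]}

```text
time_s: 2.48
tool_pos: [0.5839, 0.0563, 0.1016]
tool_rot: [-179.9, 0.2, -64.0]
force: [-0.0, 0.0, 0.6]
grip_width: 0.0869
```

```bash
python3 go.py .585 .052 .052 -64.5
```

```text
at [0.5839 0.0563 0.1016] [-1.7988e+02  1.7000e-01 -6.4040e+01] w 0.0869 F [-0.   0.   0.6] t 2.48
[0.0036, 0.0008, 0.0398] [-0.1, 0.14, 0.37]
[0.0009, 0.0002, 0.0097] [-0.02, 0.03, 0.09]
```

carry_out:
  plan:
    - {"grip":0,"dp":[0.004,0.001,0.015],"rotation":[0,0,0.4]}
    - {"grip":0,"dp":[0.002,0,0.018],"rotation":[0,0,0]}
    - {"grip":0,"dp":[0,0,0.014],"rotation":[0,0,0]}
    - {"grip":0,"dp":[0,0,0.002],"rotation":[0,0,0]}

```text
time_s: 2.82
tool_pos: [0.5891, 0.0516, 0.0555]
tool_rot: [-179.4, 0.1, -64.3]
force: [0.0, 0.3, 0.3]
grip_width: 0.0873
```

carry_out:
  plan:
    - {"grip":1,"dp":[0,0,0],"rotation":[0,0,0]}
    - {"grip":1,"dp":[0,0,0],"rotation":[0,0,0]}
    - {"grip":1,"dp":[0,0,0],"rotation":[0,0,0]}
    - {"grip":1,"dp":[0,0,0],"rotation":[0,0,0]}
    - {"grip":1,"dp":[0,0,0],"rotation":[0,0,0]}
    - {"grip":1,"dp":[0,0,0],"rotation":[0,0,0]}
  force: 20

```text
time_s: 3.32
tool_pos: [0.5921, 0.0522, 0.0604]
tool_rot: [-179.0, 0.1, -64.3]
force: [0.2, -0.3, 0.6]
grip_width: 0.0547
```

carry_out:
  plan:
    - {"grip":0.4,"dp":[0,0.003,0.006],"rotation":[-0.5,0,0]}
    - {"grip":0.4,"dp":[0,0.003,0.005],"rotation":[-0.3,0,0]}
    - {"grip":0.5,"dp":[0,0,0.002],"rotation":[0,0,0]}
    - {"grip":1,"dp":[0,0,0],"rotation":[0,0,0]}
    - {"grip":1,"dp":[0,0,0],"rotation":[0,0,0]}
    - {"grip":1,"dp":[0,0,0],"rotation":[0,0,0]}
    - {"grip":1,"dp":[0,0,0],"rotation":[0,0,0]}
    - {"grip":1,"dp":[0,0,0],"rotation":[0,0,0]}

```text
time_s: 3.98
tool_pos: [0.5861, 0.0497, 0.0461]
tool_rot: [-179.9, 0.1, -64.3]
force: [-0.3, 0.9, 0.2]
grip_width: 0.0279
```

carry_out:
  plan:
    - {"grip":1,"dp":[0,0,0],"rotation":[0,0,0]}
    - {"grip":1,"dp":[0,0,0],"rotation":[0,0,0]}
    - {"grip":1,"dp":[0,0,0],"rotation":[0,0,0]}
    - {"grip":1,"dp":[0,0,0],"rotation":[0,0,0]}
    - {"grip":1,"dp":[0,0,0],"rotation":[0,0,0]}
    - {"grip":1,"dp":[0,0,0],"rotation":[0,0,0]}

```text
time_s: 4.48
tool_pos: [0.5861, 0.0497, 0.046]
tool_rot: [-179.9, 0.1, -64.3]
force: [0.2, 0.4, -0.6]
grip_width: 0.0284
```

carry_out:
  plan:
    - {"grip":1,"dp":[0,0,-0.01],"rotation":[0,0,0]}
    - {"grip":1,"dp":[0,0,-0.02],"rotation":[0,0,0]}
    - {"grip":1,"dp":[0,0,-0.03],"rotation":[0,0,0]}
    - {"grip":1,"dp":[0,0,-0.03],"rotation":[0,0,0]}
    - {"grip":1,"dp":[0,0,-0.02],"rotation":[0,0,0]}
    - {"grip":1,"dp":[-0.01,0,-0.01],"rotation":[0,0,0]}

```text
time_s: 4.98
tool_pos: [0.5789, 0.055, 0.1698]
tool_rot: [179.6, 0.0, -64.5]
force: [0.7, -0.5, -1.2]
grip_width: 0.028
```

```bash
python3 go.py .490 .284 .16 -73
```

```text
at [0.5789 0.055  0.1698] [ 1.7958e+02  4.0000e-02 -6.4550e+01] w 0.028 F [ 0.7 -0.5 -1.2] t 4.98
[-0.0399, -0.003, 0.0016] [0.07, 0.0, 1.38]
[-0.0399, -0.002, 0.0016] [0.07, 0.0, 1.38]
[-0.04, -0.001, 0.0016] [0.07, 0.0, 1.38]
[-0.04, -0.0001, 0.0016] [0.07, 0.0, 1.38]
[-0.04, 0.0009, 0.0016] [0.07, 0.0, 1.38]
[-0.0399, 0.0018, 0.0016] [0.07, 0.0, 1.38]
[-0.0058, 0.0004, 0.0002] [0.01, 0.0, 0.2]
```

carry_out:
  plan:
    - {"grip":1,"dp":[-0.03,-0.003,0],"rotation":[0,0,1.4]}
    - {"grip":1,"dp":[-0.04,-0.002,0],"rotation":[0,0,1.4]}
    - {"grip":1,"dp":[-0.04,-0.001,0],"rotation":[0,0,1.4]}
    - {"grip":1,"dp":[-0.04,0,0],"rotation":[0,0,1.4]}
    - {"grip":1,"dp":[-0.04,0,0],"rotation":[0,0,1.4]}
    - {"grip":1,"dp":[-0.025,0,0],"rotation":[0,0,1.4]}
    - {"grip":1,"dp":[-0.005,0,0],"rotation":[0,0,0]}
    - {"grip":1,"dp":[0,0,0],"rotation":[0,0,0]}

```text
time_s: 5.65
tool_pos: [0.5042, 0.2689, 0.1823]
tool_rot: [-179.4, 0.1, -73.8]
force: [-0.2, -1.4, -0.9]
grip_width: 0.0272
```

```bash
python3 go.py .490 .284 .05 -73
```

```text
at [0.5042 0.2689 0.1823] [-1.7942e+02  9.0000e-02 -7.3800e+01] w 0.0272 F [-0.2 -1.4 -0.9] t 5.65
[-0.0055, 0.0032, 0.0395] [-0.17, 0.02, -0.24]
[-0.0055, 0.0031, 0.0395] [-0.17, 0.02, -0.24]
[-0.0055, 0.0029, 0.0395] [-0.17, 0.02, -0.24]
[-0.0019, 0.001, 0.0137] [-0.06, 0.01, -0.08]
```

carry_out:
  plan:
    - {"grip":1,"dp":[-0.006,0.003,0.02],"rotation":[-0.3,0,0]}
    - {"grip":1,"dp":[-0.006,0.003,0.03],"rotation":[-0.2,0,0]}
    - {"grip":1,"dp":[-0.004,0.002,0.03],"rotation":[0,0,0]}
    - {"grip":1,"dp":[0,0,0.025],"rotation":[0,0,0]}
    - {"grip":1,"dp":[0,0,0.012],"rotation":[0,0,0]}
    - {"grip":1,"dp":[0,0,0.004],"rotation":[0,0,0]}
    - {"grip":1,"dp":[0,0,0],"rotation":[0,0,0]}

```text
time_s: 6.23
tool_pos: [0.5001, 0.2736, 0.0623]
tool_rot: [-179.4, -0.1, -74.3]
force: [-0.7, -0.1, -0.5]
grip_width: 0.0277
```

```bash
python3 go.py .490 .284 .045 -73
```

```text
at [0.5001 0.2736 0.0623] [-1.7942e+02 -8.0000e-02 -7.4320e+01] w 0.0277 F [-0.7 -0.1 -0.5] t 6.23
[-0.0127, 0.0071, 0.0173] [-0.57, -0.09, -1.32]
```

carry_out:
  plan:
    - {"grip":1,"dp":[-0.012,0.009,0.008],"rotation":[0,0,0]}
    - {"grip":1,"dp":[-0.003,0.002,0.008],"rotation":[0,0,0]}
    - {"grip":1,"dp":[0,0,0.006],"rotation":[0,0,0]}
    - {"grip":1,"dp":[0,0,0.001],"rotation":[0,0,0]}

```text
time_s: 6.57
tool_pos: [0.4908, 0.282, 0.0425]
tool_rot: [-179.0, -0.1, -74.7]
force: [-0.3, 0.0, -1.3]
grip_width: 0.0281
```

carry_out:
  plan:
    - {"grip":0.5,"dp":[0,0,0],"rotation":[0,0,0]}
    - {"grip":0.5,"dp":[0,0,0],"rotation":[0,0,0]}
    - {"grip":0.5,"dp":[0,0,0],"rotation":[0,0,0]}
    - {"grip":0.5,"dp":[0,0,0],"rotation":[0,0,0]}
    - {"grip":0.5,"dp":[0,0,-0.01],"rotation":[0,0,0]}
    - {"grip":0.5,"dp":[0,0,-0.02],"rotation":[0,0,0]}
    - {"grip":0.5,"dp":[0,0,-0.04],"rotation":[0,0,0]}
    - {"grip":0.5,"dp":[0,0,-0.04],"rotation":[0,0,0]}

```text
time_s: 7.23
tool_pos: [0.4875, 0.2768, 0.1522]
tool_rot: [-179.6, -0.5, -74.9]
force: [0.5, 0.9, 0.2]
grip_width: 0.0435
```

Run:
```python
from m import *
a,p=snap('scene');b,q=snap('side')
for im,P,(x0,y0,x1,y1) in((a,p,(390,180,500,280)),(b,q,(190,150,310,240))):
    H,S,V=hsv(im);m=np.zeros(H.shape,bool);m[y0:y1,x0:x1]=1
    for g in big(m&(H>4)&(H<16)&(S>110),20): print(g[:3])
P=[.49,.284,.071]
print(proj(p,P),proj(q,P),env.get_obs()['tool_pos'],env.get_obs()['grip_width'])
cv2.imwrite('pics/t.png',np.hstack([cv2.resize(a[150:300,370:520],(400,400)),cv2.resize(b[110:260,180:330],(400,400))])[:,:,::-1])
```

```text
(np.int32(331), (np.float64(442.1), np.float64(228.6)), (np.int32(433), np.int32(216), np.int32(20), np.int32(26)))
(np.int32(489), (np.float64(251.9), np.float64(188.4)), (np.int32(243), np.int32(173), np.int32(19), np.int32(33)))
[447.06615325 221.10044061] [249.8546961  175.11298872] [0.49219397 0.27987354 0.15877177] 0.04347185763480367
```

View pics/t.png

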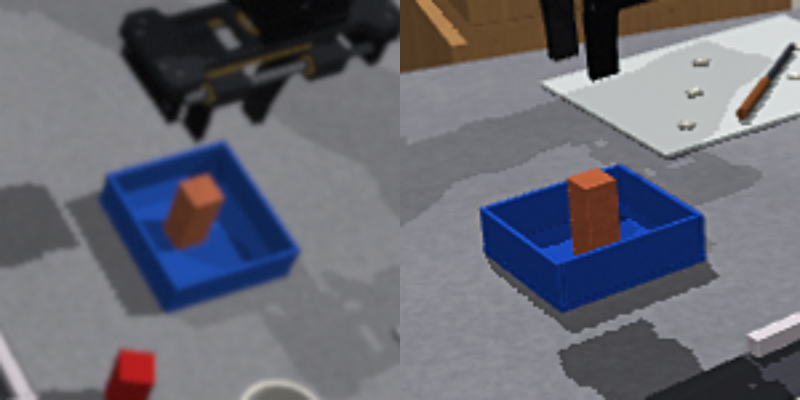

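The prop stands in the tray with its top at scene crop (200,190). Next I'll go to the near side of the tile and push it in +x with the jaws part open.

```bash
cat > jig.py <<'E'
# jig.py jx jy z yaw_rel : target in the jig frame (mm, world z mm)
import sys,numpy as np,go
O=np.array([.6035,-.0110]);c,s=np.cos(np.radians(17)),np.sin(np.radians(17));R=np.array([[c,-s],[s,c]])
if __name__=='__main__':
    a=[float(x) for x in sys.argv[1:]]
    o=go.env.get_obs();print('jig now mm',(R.T@(o['tool_pos'][:2]-O)*1e3).round(1),'Fjig',(R.T@o['force'][:2]).round(1))
    P=O+R@np.array(a[:2])/1e3;go.rows(np.array([*P,a[2]/1e3]),17+a[3],n=14)
E
python3 jig.py -112 -28 130 -90
```

```text
jig now mm [-21.4 310.7] Fjig [ 1.4 -0.1]
at [0.4922 0.2799 0.1588] [-1.7881e+02 -1.2000e-01 -7.4850e+01] w 0.0435 F [1.4 0.3 0.5] t 7.33
[0.0388, 0.0091, 0.0032] [-0.13, -0.02, -0.21]
[0.0388, 0.0093, 0.0032] [-0.13, -0.02, -0.21]
[0.0388, 0.0094, 0.0032] [-0.13, -0.02, -0.21]
[0.0387, 0.0095, 0.0032] [-0.13, -0.02, -0.21]
[0.0387, 0.0097, 0.0032] [-0.13, -0.02, -0.21]
[0.0386, 0.0098, 0.0032] [-0.13, -0.02, -0.21]
[0.0386, 0.0099, 0.0032] [-0.13, -0.02, -0.21]
[0.0386, 0.0101, 0.0032] [-0.13, -0.02, -0.21]
[0.0306, 0.0081, 0.0026] [-0.11, -0.01, -0.17]
```

carry_out:
  plan:
    - {"grip":0.2,"dp":[0.03,0.009,0.003],"rotation":[-0.2,0,-0.2]}
    - {"grip":0.2,"dp":[0.0385,0.0095,0.003],"rotation":[-0.2,0,-0.2]}
    - {"grip":0.2,"dp":[0.0385,0.0095,0.003],"rotation":[-0.2,0,-0.2]}
    - {"grip":0.2,"dp":[0.0385,0.0095,0.003],"rotation":[-0.2,0,-0.2]}
    - {"grip":0.2,"dp":[0.0385,0.0095,0.003],"rotation":[-0.2,0,-0.2]}
    - {"grip":0.2,"dp":[0.0385,0.0095,0.003],"rotation":[-0.1,0,-0.2]}
    - {"grip":0.2,"dp":[0.0385,0.01,0.003],"rotation":[0,0,-0.2]}
    - {"grip":0.2,"dp":[0.03,0.01,0.003],"rotation":[0,0,-0.2]}

```text
time_s: 8.0
tool_pos: [0.505, -0.0194, 0.1419]
tool_rot: [-178.7, 0.4, -72.0]
force: [0.3, 0.5, 0.4]
grip_width: 0.0698
```

carry_out:
  plan:
    - {"grip":0.2,"dp":[0.02,0.007,0.003],"rotation":[0,0,0]}
    - {"grip":0.2,"dp":[0.006,0.003,0],"rotation":[0,0,0]}
    - {"grip":0.2,"dp":[0,0,0],"rotation":[0,0,0]}

```text
time_s: 8.25
tool_pos: [0.5028, -0.0582, 0.1401]
tool_rot: [-178.6, 0.3, -72.8]
force: [-0.0, -0.6, -0.1]
grip_width: 0.0696
```

```bash
python3 jig.py -112 -28 27 -90
```

```text
jig now mm [-110.1  -15.7] Fjig [-0.2 -0.5]
at [ 0.5028 -0.0582  0.1401] [-178.58    0.28  -72.82] w 0.0696 F [-0.  -0.6 -0.1] t 8.25
[0.0045, 0.0017, 0.0397] [-0.5, 0.1, 0.06]
[0.0044, 0.0013, 0.0397] [-0.5, 0.1, 0.06]
[0.0037, 0.0008, 0.0336] [-0.42, 0.08, 0.05]
```

carry_out:
  plan:
    - {"grip":0.2,"dp":[0.006,0.002,0.02],"rotation":[-0.7,0.1,0]}
    - {"grip":0.2,"dp":[0.006,0.001,0.025],"rotation":[-0.6,0.1,0]}
    - {"grip":0.2,"dp":[0,0,0.025],"rotation":[0,0,0]}
    - {"grip":0.2,"dp":[0,0,0.015],"rotation":[0,0,0]}
    - {"grip":0.2,"dp":[0,0,0.005],"rotation":[0,0,0]}
    - {"grip":0.2,"dp":[0,0,0],"rotation":[0,0,0]}

```text
time_s: 8.75
tool_pos: [0.5094, -0.0598, 0.0507]
tool_rot: [-179.4, 0.3, -72.2]
force: [-0.3, 0.4, 0.6]
grip_width: 0.0697
```

```bash
python3 jig.py -112 -28 27 -90
```

```text
jig now mm [-104.2  -19.2] Fjig [-0.2  0.5]
at [ 0.5094 -0.0598  0.0507] [-179.36    0.31  -72.25] w 0.0697 F [-0.3  0.4  0.6] t 8.75
[0.0088, 0.0081, 0.0235] [-0.64, 0.31, 0.75]
```

carry_out:
  plan:
    - {"grip":0.2,"dp":[0.009,0.005,0.01],"rotation":[-0.6,0.3,0.8]}
    - {"grip":0.2,"dp":[0.002,0,0.009],"rotation":[0,0,0]}
    - {"grip":0.2,"dp":[0,0,0.003],"rotation":[0,0,0]}
    - {"grip":0.2,"dp":[0,0,0],"rotation":[0,0,0]}

```text
time_s: 9.08
tool_pos: [0.5106, -0.0695, 0.0291]
tool_rot: [-179.8, 0.0, -72.8]
force: [-0.3, -0.5, -0.6]
grip_width: 0.0697
```

```bash
python3 jig.py -90 -28 27 -90
```

```text
jig now mm [-105.9  -28.8] Fjig [-0.5 -0.4]
at [ 0.5106 -0.0695  0.0291] [-1.7977e+02  1.0000e-02 -7.2840e+01] w 0.0697 F [-0.3 -0.5 -0.6] t 9.08
[-0.0007, -0.0159, 0.0022] [-0.23, 0.01, 0.16]
```

carry_out:
  plan:
    - {"grip":0.2,"dp":[0,-0.006,0.001],"rotation":[-0.2,0,0]}
    - {"grip":0.2,"dp":[0,-0.007,0],"rotation":[0,0,0]}
    - {"grip":0.2,"dp":[0,-0.007,0],"rotation":[0,0,0]}
    - {"grip":0.2,"dp":[0,-0.007,0],"rotation":[0,0,0]}
    - {"grip":0.2,"dp":[0,-0.007,0],"rotation":[0,0,0]}
    - {"grip":0.2,"dp":[0,-0.004,0],"rotation":[0,0,0]}

```text
time_s: 9.58
tool_pos: [0.5498, -0.0574, 0.0289]
tool_rot: [180.0, 0.1, -72.9]
force: [-3.1, -0.5, 1.8]
grip_width: 0.0696
```

```bash
python3 jig.py -50 -28 27 -90
```

```text
jig now mm [-65.  -28.7] Fjig [-3.1  0.4]
at [ 0.5498 -0.0574  0.0289] [ 1.7996e+02  8.0000e-02 -7.2870e+01] w 0.0696 F [-3.1 -0.5  1.8] t 9.58
[-0.0007, -0.015, 0.0019] [0.04, 0.08, 0.13]
```

carry_out:
  plan:
    - {"grip":0.2,"dp":[0,-0.005,0.001],"rotation":[0,0,0]}
    - {"grip":0.2,"dp":[0,-0.005,0],"rotation":[0,0,0]}
    - {"grip":0.2,"dp":[0,-0.004,0],"rotation":[0,0,0]}
    - {"grip":0.2,"dp":[0,-0.004,0],"rotation":[0,0,0]}

```text
time_s: 9.92
tool_pos: [0.5677, -0.0523, 0.0277]
tool_rot: [179.8, 0.1, -72.9]
force: [-2.4, -1.2, 1.1]
grip_width: 0.0699
```

```bash
python3 jig.py -40 -28 27 -90
```

```text
jig now mm [-46.3 -29. ] Fjig [-2.6 -0.4]
at [ 0.5677 -0.0523  0.0277] [ 1.7977e+02  9.0000e-02 -7.2890e+01] w 0.0699 F [-2.4 -1.2  1.1] t 9.92
[-0.001, -0.0063, 0.0006] [0.23, 0.09, 0.11]
```

carry_out:
  plan:
    - {"grip":0.2,"dp":[0,-0.003,0],"rotation":[0,0,0]}
    - {"grip":0.2,"dp":[0,-0.003,0],"rotation":[0,0,0]}
    - {"grip":0.2,"dp":[0,-0.003,0],"rotation":[0,0,0]}

```text
time_s: 10.17
tool_pos: [0.572, -0.0511, 0.0271]
tool_rot: [179.1, 0.2, -72.9]
force: [-10.5, -2.0, 8.5]
grip_width: 0.0697
```

carry_out:
  plan:
    - {"grip":0.2,"dp":[0,-0.003,0],"rotation":[0,0,0]}
    - {"grip":0.2,"dp":[0,-0.003,0],"rotation":[0,0,0]}

```text
time_s: 10.33
tool_pos: [0.572, -0.0512, 0.0264]
tool_rot: [178.4, 0.4, -73.0]
force: [-9.3, -1.6, 8.3]
grip_width: 0.0696
```

```bash
python3 jig.py -40 -28 27 -90
```

```text
jig now mm [-41.9 -29.3] Fjig [-9.4  1.2]
at [ 0.572  -0.0512  0.0264] [178.38   0.44 -73.01] w 0.0696 F [-9.3 -1.6  8.3] t 10.33
[-0.0013, -0.0019, -0.0007] [1.62, 0.44, -0.0]
```

carry_out:
  plan:
    - {"grip":0.4,"dp":[0,0.01,0],"rotation":[1.5,0.4,0]}
    - {"grip":0.4,"dp":[0,0.01,-0.005],"rotation":[0,0,0]}
    - {"grip":0.4,"dp":[0,0,-0.025],"rotation":[0,0,0]}
    - {"grip":0.4,"dp":[0,0,-0.035],"rotation":[0,0,-3]}
    - {"grip":0.4,"dp":[0,0,-0.025],"rotation":[0,0,-7]}

```text
time_s: 10.75
tool_pos: [0.5492, -0.0565, 0.1144]
tool_rot: [179.5, 0.2, -62.9]
force: [-0.0, -0.7, -0.6]
grip_width: 0.0531
```

```bash
python3 jig.py 15 -118 110 0
```

```text
jig now mm [-65.3 -27.6] Fjig [-0.2 -0.6]
at [ 0.5492 -0.0565  0.1144] [179.45   0.21 -62.86] w 0.0531 F [-0.  -0.7 -0.6] t 10.75
[0.009, -0.0055, 0.0003] [0.03, 0.05, -7.0]
[0.0096, -0.0044, 0.0003] [0.03, 0.05, -7.0]
[0.0101, -0.0032, 0.0003] [0.03, 0.05, -7.0]
[0.0104, -0.0019, 0.0003] [0.03, 0.05, -7.0]
[0.0106, -0.0006, 0.0003] [0.03, 0.05, -7.0]
[0.0106, 0.0007, 0.0003] [0.03, 0.05, -7.0]
[0.0104, 0.0019, 0.0004] [0.03, 0.05, -7.0]
[0.0101, 0.0032, 0.0004] [0.03, 0.05, -7.0]
[0.0096, 0.0044, 0.0004] [0.03, 0.05, -7.0]
[0.009, 0.0055, 0.0004] [0.03, 0.05, -7.0]
[0.0083, 0.0066, 0.0004] [0.03, 0.05, -7.0]
[0.003, 0.0031, 0.0002] [0.01, 0.02, -2.86]
```

carry_out:
  plan:
    - {"grip":0.4,"dp":[0.009,-0.0055,0],"rotation":[0,0,-7]}
    - {"grip":0.4,"dp":[0.0095,-0.0045,0],"rotation":[0,0,-7]}
    - {"grip":0.4,"dp":[0.01,-0.003,0],"rotation":[0,0,-7]}
    - {"grip":0.4,"dp":[0.0105,-0.002,0],"rotation":[0,0,-7]}
    - {"grip":0.4,"dp":[0.0105,-0.0005,0],"rotation":[0,0,-7]}
    - {"grip":0.4,"dp":[0.0105,0.0005,0],"rotation":[0,0,-7]}
    - {"grip":0.4,"dp":[0.0105,0.002,0],"rotation":[0,0,-7]}
    - {"grip":0.4,"dp":[0.01,0.003,0],"rotation":[0,0,-7]}

```text
time_s: 11.42
tool_pos: [0.6355, -0.0965, 0.1307]
tool_rot: [-179.5, -1.1, -5.4]
force: [-0.2, 0.4, 0.1]
grip_width: 0.0521
```

```bash
python3 jig.py 15 -118 90 0
```

```text
jig now mm [  5.7 -91.1] Fjig [-0.   0.5]
at [ 0.6355 -0.0965  0.1307] [-179.51   -1.15   -5.41] w 0.0521 F [-0.2  0.4  0.1] t 11.42
[0.0056, 0.0068, 0.0128] [-0.08, -0.38, -6.99]
[0.0049, 0.0074, 0.0127] [-0.08, -0.38, -6.99]
[0.004, 0.0079, 0.0127] [-0.08, -0.38, -6.99]
[0.0006, 0.0017, 0.0026] [-0.02, -0.08, -1.44]
```

carry_out:
  plan:
    - {"grip":0.4,"dp":[0.004,0.007,0.006],"rotation":[0,-0.4,-7]}
    - {"grip":0.4,"dp":[0.003,0.0075,0.012],"rotation":[0,-0.4,-7]}
    - {"grip":0.4,"dp":[0.002,0.008,0.015],"rotation":[0,-0.4,-6]}
    - {"grip":0.4,"dp":[0,0.004,0.015],"rotation":[0,0,-2]}
    - {"grip":0.4,"dp":[0,0,0.01],"rotation":[0,0,0]}
    - {"grip":0.4,"dp":[0,0,0],"rotation":[0,0,0]}

```text
time_s: 11.92
tool_pos: [0.6561, -0.1237, 0.0767]
tool_rot: [180.0, -1.0, 17.5]
force: [-0.3, 0.5, 0.0]
grip_width: 0.052
```

```bash
python3 jig.py 15 -118 27 0; python3 -c "
from h import *
snap('wrist','w2.png')"
```

```text
jig now mm [  17.4 -123.1] Fjig [-0.1  0.5]
at [ 0.6561 -0.1237  0.0767] [179.97  -0.97  17.47] w 0.052 F [-0.3  0.5  0. ] t 11.92
[-0.0025, -0.0041, 0.0397] [0.02, -0.78, 0.37]
[-0.0005, -0.001, 0.01] [0.01, -0.2, 0.09]
```

View pics/w2.png

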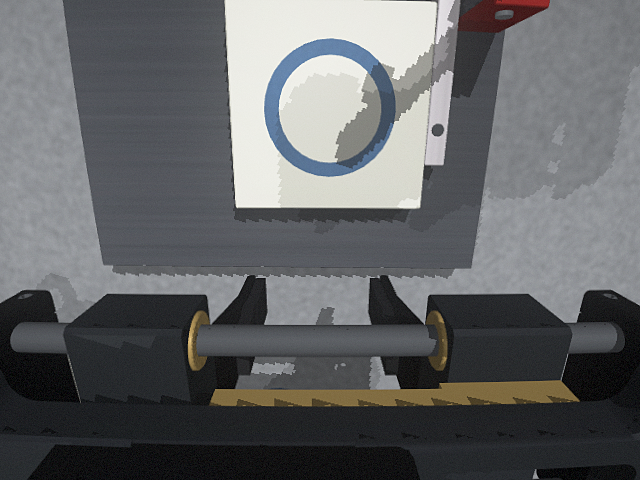

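The tile now sits along the fence (its right edge is at column ~430 and its near edge at row 208), and the fingers are ahead of that edge.

carry_out:
  plan:
    - {"grip":0.4,"dp":[0,-0.005,0.015],"rotation":[0,-0.8,0.4]}
    - {"grip":0.4,"dp":[0,0,0.018],"rotation":[0,0,0]}
    - {"grip":0.4,"dp":[0,0,0.01],"rotation":[0,0,0]}
    - {"grip":0.4,"dp":[0,0,0.003],"rotation":[0,0,0]}
    - {"grip":0.4,"dp":[0,0,0],"rotation":[0,0,0]}

```text
time_s: 12.38
tool_pos: [0.6581, -0.115, 0.0323]
tool_rot: [179.9, -0.5, 17.0]
force: [-0.4, 0.3, -0.3]
grip_width: 0.0523
```

```bash
python3 jig.py 15 -70 27 0
```

```text
jig now mm [  21.8 -115.4] Fjig [-0.3  0.4]
at [ 0.6581 -0.115   0.0323] [179.89  -0.48  16.95] w 0.0523 F [-0.4  0.3 -0.3] t 12.38
[-0.006, -0.0393, 0.0045] [0.09, -0.42, -0.04]
[-0.0009, -0.0061, 0.0007] [0.01, -0.06, -0.01]
```

carry_out:
  plan:
    - {"grip":0.4,"dp":[-0.004,-0.005,0.004],"rotation":[0,-0.4,0]}
    - {"grip":0.4,"dp":[-0.002,-0.006,0.001],"rotation":[0,0,0]}
    - {"grip":0.4,"dp":[0,-0.006,0],"rotation":[0,0,0]}
    - {"grip":0.4,"dp":[0,-0.006,0],"rotation":[0,0,0]}
    - {"grip":0.4,"dp":[0,-0.006,0],"rotation":[0,0,0]}
    - {"grip":0.4,"dp":[0,-0.006,0],"rotation":[0,0,0]}

```text
time_s: 12.88
tool_pos: [0.6419, -0.0827, 0.029]
tool_rot: [179.7, -0.2, 16.8]
force: [0.1, -1.2, -1.5]
grip_width: 0.0524
```

```bash
python3 jig.py 15 -25 27 0
```

```text
jig now mm [ 15.7 -79.7] Fjig [-0.3 -1.2]
at [ 0.6419 -0.0827  0.029 ] [179.69  -0.18  16.8 ] w 0.0524 F [ 0.1 -1.2 -1.5] t 12.88
[-0.0007, -0.04, 0.0012] [0.23, -0.13, -0.14]
[-0.0002, -0.0148, 0.0005] [0.08, -0.05, -0.05]
```

carry_out:
  plan:
    - {"grip":0.4,"dp":[0,-0.005,0.001],"rotation":[0.2,0,0]}
    - {"grip":0.4,"dp":[0,-0.005,0],"rotation":[0,0,0]}
    - {"grip":0.4,"dp":[0,-0.005,0],"rotation":[0,0,0]}
    - {"grip":0.4,"dp":[0,-0.005,0],"rotation":[0,0,0]}
    - {"grip":0.4,"dp":[0,-0.005,0],"rotation":[0,0,0]}
    - {"grip":0.4,"dp":[0,-0.005,0],"rotation":[0,0,0]}
    - {"grip":0.4,"dp":[0,-0.005,0],"rotation":[0,0,0]}

```text
time_s: 13.47
tool_pos: [0.6315, -0.0467, 0.0292]
tool_rot: [179.8, -0.3, 16.8]
force: [0.2, -1.3, 0.0]
grip_width: 0.0525
```

```bash
python3 jig.py 15 -25 27 0
```

```text
jig now mm [ 16.4 -42.3] Fjig [-0.2 -1.3]
at [ 0.6315 -0.0467  0.0292] [179.77  -0.31  16.77] w 0.0525 F [ 0.2 -1.3  0. ] t 13.47
[-0.0014, -0.0173, 0.0022] [0.23, -0.3, -0.23]
```

carry_out:
  plan:
    - {"grip":0.4,"dp":[0,-0.005,0.002],"rotation":[0.2,-0.3,0]}
    - {"grip":0.4,"dp":[0,-0.004,0],"rotation":[0,0,0]}
    - {"grip":0.4,"dp":[0,-0.003,0],"rotation":[0,0,0]}

```text
time_s: 13.72
tool_pos: [0.6283, -0.0343, 0.0277]
tool_rot: [179.9, -0.0, 16.8]
force: [0.3, -2.7, 1.8]
grip_width: 0.0522
```

carry_out:
  plan:
    - {"grip":0.4,"dp":[0,-0.003,0],"rotation":[0,0,0]}
    - {"grip":0.4,"dp":[0,-0.003,0],"rotation":[0,0,0]}

```text
time_s: 13.88
tool_pos: [0.6272, -0.032, 0.0279]
tool_rot: [179.6, -0.1, 16.7]
force: [3.4, -10.0, -1.4]
grip_width: 0.0525
```

```bash
python3 jig.py 15 -25 27 0
```

```text
jig now mm [ 16.5 -27. ] Fjig [  0.3 -10.6]
at [ 0.6272 -0.032   0.0279] [ 1.7959e+02 -6.0000e-02  1.6700e+01] w 0.0525 F [  3.4 -10.   -1.4] t 13.88
[-0.0015, -0.002, 0.0009] [0.41, -0.06, -0.3]
```

carry_out:
  plan:
    - {"grip":0.4,"dp":[0,-0.003,0],"rotation":[0.3,0,0]}
    - {"grip":0.4,"dp":[0,-0.003,0],"rotation":[0,0,0]}
    - {"grip":0.4,"dp":[0,0.01,0],"rotation":[0,0,0]}
    - {"grip":0.4,"dp":[0,0.02,-0.01],"rotation":[0,0,0]}
    - {"grip":0.4,"dp":[0,0.025,-0.03],"rotation":[0,0,0]}
    - {"grip":0.4,"dp":[0,0.025,-0.04],"rotation":[0,0,0]}
    - {"grip":0.4,"dp":[0,0.015,-0.03],"rotation":[0,0,0]}
    - {"grip":0.4,"dp":[0,0,0],"rotation":[0,0,0]}

```text
time_s: 14.55
tool_pos: [0.6513, -0.1194, 0.1382]
tool_rot: [-179.9, 0.3, 16.9]
force: [0.2, -0.3, 1.6]
grip_width: 0.052
```

```bash
cat > chk.py <<'E'
from m import *; import jig,sys
a,p=snap('wrist',sys.argv[1]);H,S,V=hsv(a)
for g in big((V>150)&(S<60),1500)[:4]:
    c=max(cv2.findContours(g[3].astype(np.uint8),0,1)[0],key=cv2.contourArea);h=cv2.convexHull(c)
    ap=cv2.approxPolyDP(h,.02*cv2.arcLength(h,True),True)[:,0].astype(float)
    print(g[:3]);print([(x.astype(int).tolist(),(jig.R.T@(onz(p,*x,.036)[:2]-jig.O)*1e3).round(1).tolist()) for x in ap])
o=env.get_obs();print(o['tool_pos'],o['tool_rot'])
E
python3 chk.py w3.png
```

```text
(np.int32(95969), (np.float64(323.9), np.float64(183.0)), (np.int32(0), np.int32(0), np.int32(640), np.int32(325)))
[([639, 34], [239.8, 31.3]), ([639, 304], [294.0, -178.5]), ([0, 302], [-264.4, -177.0]), ([0, 0], [-205.1, 54.3])]
(np.int32(10165), (np.float64(337.3), np.float64(58.5)), (np.int32(252), np.int32(0), np.int32(182), np.int32(100)))
[([433, 6], [91.7, 43.8]), ([408, 98], [78.4, -14.7]), ([255, 97], [-29.6, -14.0]), ([252, 0], [-28.8, 47.3])]
(np.int32(4058), (np.float64(333.3), np.float64(24.8)), (np.int32(292), np.int32(0), np.int32(84), np.int32(58)))
[([375, 2], [52.8, 45.8]), ([367, 39], [48.2, 23.1]), ([341, 57], [30.7, 11.8]), ([313, 52], [11.5, 15.0]), ([293, 25], [-1.8, 31.9]), ([293, 0], [-1.6, 47.0])]
[ 0.65013584 -0.11777904  0.13573065] [-179.80958033    0.45566104   16.9444339 ]
```

View pics/w3.png

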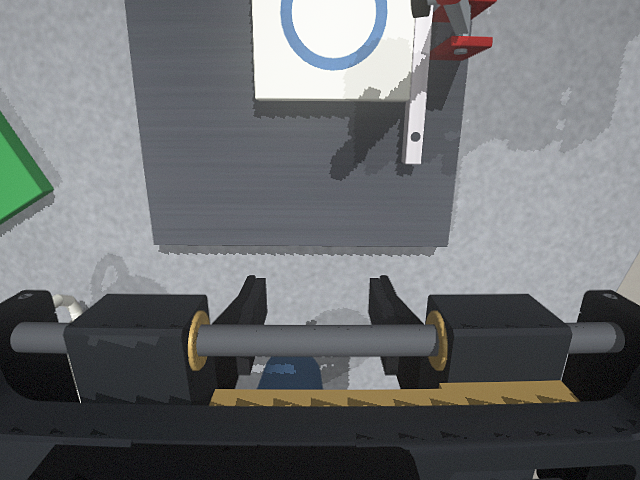

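```bash
python3 - <<'E'
from m import *; import jig
a=cv2.imread('pics/w3.png');cv2.imwrite('pics/c3.png',cv2.resize(a[0:170,370:450],None,fx=7,fy=3.5,interpolation=cv2.INTER_CUBIC))
p=env.camera_params('wrist')
J=lambda u,v,z:(jig.R.T@(onz(p,u,v,z)[:2]-jig.O)*1e3).round(1)
g=cv2.cvtColor(a,cv2.COLOR_BGR2GRAY)
for r in(40,60,80,92,110,125,145,158): print(r,g[r,396:428].tolist())
for u,v in((403,163),(421,163),(404,140),(406,115)): print(u,v,J(u,v,.034))
E
python3 jig.py 15 -118 110 0
```

```text
40 [237, 237, 238, 237, 236, 237, 237, 237, 237, 237, 236, 236, 235, 251, 250, 252, 251, 172, 219, 250, 245, 244, 242, 243, 241, 240, 239, 241, 246, 230, 150, 160]
60 [238, 237, 236, 238, 237, 236, 237, 237, 237, 236, 237, 237, 237, 238, 239, 249, 173, 210, 231, 231, 229, 227, 226, 230, 238, 126, 131, 126, 132, 131, 132, 137]
80 [235, 236, 237, 243, 246, 253, 240, 138, 148, 151, 150, 152, 155, 151, 128, 118, 139, 145, 141, 142, 137, 139, 139, 138, 136, 135, 137, 132, 132, 136, 139, 108]
92 [150, 149, 152, 150, 150, 151, 152, 153, 153, 151, 151, 154, 153, 135, 115, 135, 148, 142, 140, 141, 133, 133, 132, 130, 132, 201, 233, 235, 241, 190, 103, 62]
110 [69, 70, 62, 68, 71, 65, 66, 63, 64, 101, 104, 100, 100, 175, 232, 231, 229, 226, 224, 225, 227, 225, 224, 222, 222, 221, 222, 227, 222, 148, 85, 89]
125 [94, 99, 64, 61, 60, 62, 60, 59, 104, 104, 104, 82, 184, 240, 230, 228, 228, 225, 224, 223, 227, 225, 223, 220, 220, 223, 229, 221, 95, 84, 90, 90]
145 [72, 56, 59, 57, 55, 52, 78, 101, 101, 98, 120, 212, 232, 229, 228, 225, 225, 227, 227, 225, 224, 222, 221, 221, 226, 238, 130, 80, 91, 90, 93, 89]
158 [81, 62, 60, 57, 56, 71, 93, 100, 95, 117, 209, 234, 229, 226, 226, 224, 224, 226, 225, 224, 223, 220, 222, 225, 240, 114, 83, 89, 94, 91, 89, 91]
403 163 [ 76.7 -58. ]
421 163 [ 90.  -57.9]
404 140 [ 76.3 -41.5]
406 115 [ 76.7 -24.1]
jig now mm [  13.4 -115.7] Fjig [-0.1 -0. ]
at [ 0.6501 -0.1178  0.1357] [-179.81    0.46   16.94] w 0.0523 F [-0.1 -0.1  0.5] t 14.6
[0.0018, 0.0023, 0.0257] [-0.19, 0.46, -0.06]
```

View pics/c3.png

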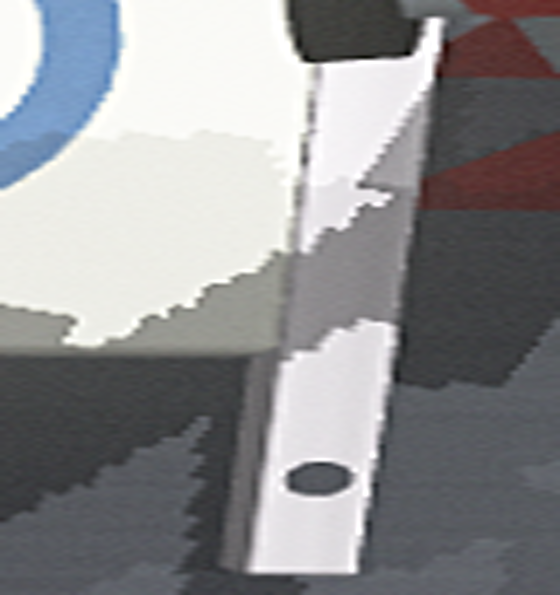

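Every row of the tile's right edge lies within about 1 px of the fence's inner edge line (cols 410–413), so it is flush. Contact also stopped it at the side stop, so the clamp is next. I'll rise and go over to its far side with the jaws shut.

```bash
python3 jig.py 122 30 205 0
```

```text
jig now mm [  13.4 -115.7] Fjig [-0.1 -0. ]
at [ 0.6501 -0.1178  0.1357] [-179.81    0.46   16.94] w 0.0523 F [-0.1 -0.1  0.5] t 14.6
[0.0222, -0.03, -0.0143] [-0.04, 0.09, -0.01]
[0.0222, -0.03, -0.0143] [-0.04, 0.09, -0.01]
[0.0223, -0.03, -0.0143] [-0.04, 0.09, -0.01]
[0.0223, -0.03, -0.0143] [-0.04, 0.09, -0.01]
[0.0193, -0.0259, -0.0123] [-0.03, 0.08, -0.01]
```

carry_out:
  plan:
    - {"grip":1,"dp":[0.015,0,-0.03],"rotation":[0,0.4,0]}
    - {"grip":1,"dp":[0.03,-0.005,-0.03],"rotation":[0,0,0]}
    - {"grip":1,"dp":[0.03,-0.02,-0.01],"rotation":[0,0,0]}
    - {"grip":1,"dp":[0.025,-0.032,0],"rotation":[0,0,0]}
    - {"grip":1,"dp":[0.008,-0.036,0],"rotation":[0,0,0]}
    - {"grip":1,"dp":[0,-0.03,0],"rotation":[0,0,0]}
    - {"grip":1,"dp":[0,-0.01,0],"rotation":[0,0,0]}
    - {"grip":1,"dp":[0,0,0],"rotation":[0,0,0]}

```text
time_s: 15.27
tool_pos: [0.7101, 0.0547, 0.1952]
tool_rot: [-178.7, 1.1, 17.0]
force: [0.7, -0.2, -0.1]
grip_width: 0.007
```

```bash
python3 jig.py 122 30 205 0
python3 - <<'E'
from m import *; import jig
a,p=snap('scene','s2.png');b,q=snap('side','d2.png')
cv2.imwrite('pics/e.png',np.hstack([cv2.resize(a[190:370,230:410],(400,400)),cv2.resize(b[120:340,270:490],(400,400))])[:,:,::-1])
E
```

```text
jig now mm [121.1  31.7] Fjig [ 0.6 -0.3]
at [0.7101 0.0547 0.1952] [-178.66    1.07   16.98] w 0.007 F [ 0.7 -0.2 -0.1] t 15.27
[0.0007, 0.0015, -0.0098] [-1.34, 1.07, -0.03]
```

View pics/e.png

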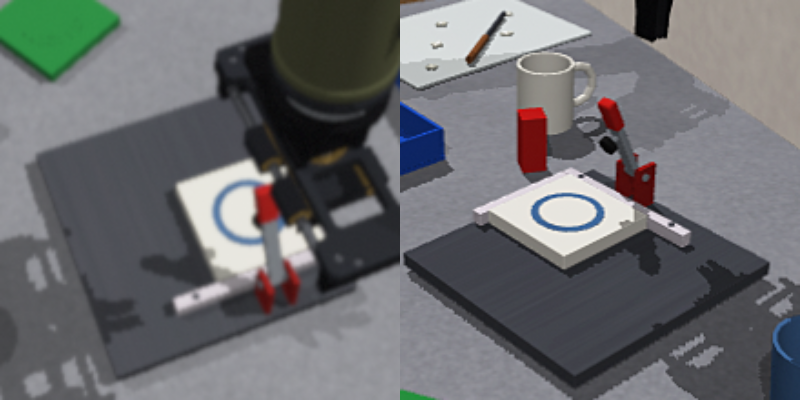

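The tile sits flush against both stops, and the clamp is up at side crop (615,140) with the fingers beyond it. I'll descend behind it and then sweep.

carry_out:
  plan:
    - {"grip":1,"dp":[0,0,0.02],"rotation":[-1.2,1,0]}
    - {"grip":1,"dp":[0,0,0.025],"rotation":[0,0,0]}
    - {"grip":1,"dp":[0,0,0.012],"rotation":[0,0,0]}
    - {"grip":1,"dp":[0,0,0],"rotation":[0,0,0]}

```text
time_s: 15.7
tool_pos: [0.7107, 0.0394, 0.1372]
tool_rot: [179.6, 0.0, 16.1]
force: [0.1, -0.1, -0.5]
grip_width: 0.0003
```

```bash
python3 jig.py 90 30 132 0
```

```text
jig now mm [117.3  16.9] Fjig [ 0.1 -0.1]
at [0.7107 0.0394 0.1372] [1.7964e+02 2.0000e-02 1.6110e+01] w 0.0003 F [ 0.1 -0.1 -0.5] t 15.7
[-0.0275, -0.0127, 0.0052] [0.36, 0.02, -0.89]
```

carry_out:
  plan:
    - {"grip":1,"dp":[0,-0.012,0.003],"rotation":[0.3,0,-0.9]}
    - {"grip":1,"dp":[-0.006,-0.002,0.001],"rotation":[0,0,0]}
    - {"grip":1,"dp":[-0.008,0,0],"rotation":[0,0,0]}
    - {"grip":1,"dp":[-0.008,0,0],"rotation":[0,0,0]}

```text
time_s: 16.03
tool_pos: [0.6856, 0.042, 0.134]
tool_rot: [179.8, 0.0, 16.7]
force: [-0.1, -0.1, 0.2]
grip_width: 0.0005
```

```bash
python3 jig.py 65 30 121 0
```

```text
jig now mm [94.1 26.7] Fjig [-0.2 -0.1]
at [0.6856 0.042  0.134 ] [1.7983e+02 1.0000e-02 1.6740e+01] w 0.0005 F [-0.1 -0.1  0.2] t 16.03
[-0.0291, -0.0032, 0.013] [0.17, 0.01, -0.26]
```

carry_out:
  plan:
    - {"grip":1,"dp":[-0.008,-0.003,0.002],"rotation":[0,0,0]}
    - {"grip":1,"dp":[-0.01,0,0.004],"rotation":[0,0,0]}
    - {"grip":1,"dp":[-0.01,0,0.005],"rotation":[0,0,0]}
    - {"grip":1,"dp":[-0.006,0,0.004],"rotation":[0,0,0]}

```text
time_s: 16.37
tool_pos: [0.6521, 0.034, 0.1245]
tool_rot: [179.8, -0.6, 16.7]
force: [1.0, 0.8, 0.6]
grip_width: 0.0005
```

```bash
python3 jig.py 44 30 95 0
```

```text
jig now mm [59.6 28.8] Fjig [1.2 0.5]
at [0.6521 0.034  0.1245] [179.77  -0.61  16.72] w 0.0005 F [1.  0.8 0.6] t 16.37
[-0.0159, -0.0012, 0.0294] [0.23, -0.61, -0.28]
```

carry_out:
  plan:
    - {"grip":1,"dp":[-0.006,0,0.007],"rotation":[0,-0.5,0]}
    - {"grip":1,"dp":[-0.006,0,0.01],"rotation":[0,0,0]}
    - {"grip":1,"dp":[-0.005,0,0.01],"rotation":[0,0,0]}
    - {"grip":1,"dp":[-0.002,0,0.008],"rotation":[0,0,0]}

```text
time_s: 16.7
tool_pos: [0.6338, 0.0274, 0.0924]
tool_rot: [179.8, -0.5, 16.7]
force: [-0.4, 0.2, -0.1]
grip_width: 0.0008
```

```bash
python3 jig.py 32 30 62 0
```

```text
jig now mm [40.2 27.9] Fjig [-0.3  0.3]
at [0.6338 0.0274 0.0924] [179.76  -0.49  16.69] w 0.0008 F [-0.4  0.2 -0.1] t 16.7
[-0.0084, -0.0022, 0.0303] [0.24, -0.49, -0.31]
```

carry_out:
  plan:
    - {"grip":1,"dp":[-0.004,-0.001,0.007],"rotation":[0,-0.3,0]}
    - {"grip":1,"dp":[-0.003,-0.001,0.007],"rotation":[0,0,0]}
    - {"grip":1,"dp":[-0.001,0,0.006],"rotation":[0,0,0]}
    - {"grip":1,"dp":[0,0,0.004],"rotation":[0,0,0]}

```text
time_s: 17.03
tool_pos: [0.6241, 0.0262, 0.0647]
tool_rot: [179.7, -0.1, 16.7]
force: [0.2, -0.2, -0.2]
grip_width: 0.0004
```

```bash
python3 jig.py 32 30 62 0
python3 - <<'E'
from m import *
b,q=snap('side','d3.png')
cv2.imwrite('pics/e2.png',cv2.resize(b[120:340,270:490],(600,600))[:,:,::-1])
E
```

```text
jig now mm [30.6 29.6] Fjig [ 0.1 -0.2]
at [0.6241 0.0262 0.0647] [ 1.7973e+02 -5.0000e-02  1.6670e+01] w 0.0004 F [ 0.2 -0.2 -0.2] t 17.03
[0.0014, -0.0004, 0.0027] [0.27, -0.05, -0.33]
```

View pics/e2.png

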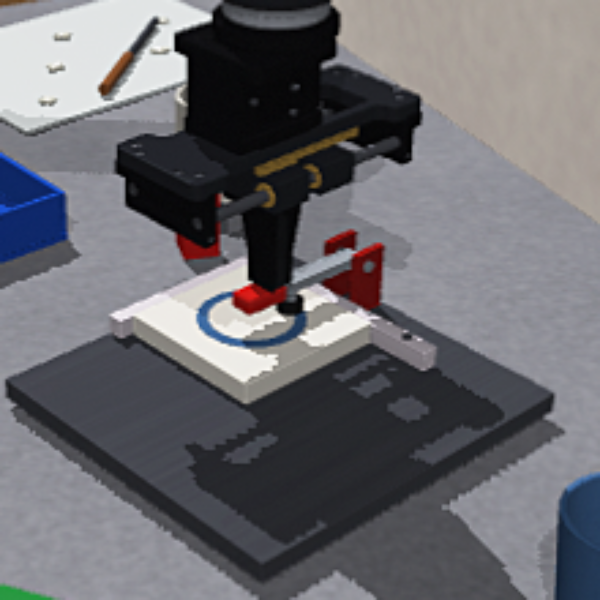

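The clamp is nearly level under the fingertip (red grip at crop (258,298)) and the tile is in place. I'll press the last millimetres.

carry_out:
  plan:
    - {"grip":1,"dp":[0,0,0.003],"rotation":[0,0,0]}
    - {"grip":1,"dp":[0,0,0.003],"rotation":[0,0,0]}
    - {"grip":1,"dp":[0,0,0.003],"rotation":[0,0,0]}

```text
time_s: 17.33
tool_pos: [0.6241, 0.0263, 0.0622]
tool_rot: [179.9, 0.1, 16.7]
force: [-8.3, -0.8, 18.7]
grip_width: 0.0005
```

carry_out:
  plan:
    - {"grip":1,"dp":[0,0,0.003],"rotation":[0,0,0]}
    - {"grip":1,"dp":[0,0,0.003],"rotation":[0,0,0]}

```text
time_s: 17.5
tool_pos: [0.6241, 0.0263, 0.0622]
tool_rot: [-180.0, 0.1, 16.7]
force: [-8.0, -0.1, 16.8]
grip_width: 0.0002
```

Solid stop at 18 N with the fingertip at z = 62 mm, which is where the clamp's top should be when level. I'll retract and check.

carry_out:
  plan:
    - {"grip":1,"dp":[0,0,-0.01],"rotation":[0,0,0]}
    - {"grip":1,"dp":[0,0,-0.03],"rotation":[0,0,0]}
    - {"grip":1,"dp":[0,0,-0.04],"rotation":[0,0,0]}
    - {"grip":1,"dp":[-0.02,0.02,-0.03],"rotation":[0,0,0]}
    - {"grip":1,"dp":[-0.03,0.025,0],"rotation":[0,0,0]}
    - {"grip":1,"dp":[-0.03,0.025,0],"rotation":[0,0,0]}
    - {"grip":1,"dp":[-0.01,0.01,0],"rotation":[0,0,0]}
    - {"grip":1,"dp":[0,0,0],"rotation":[0,0,0]}

```text
time_s: 18.17
tool_pos: [0.5632, -0.0769, 0.1818]
tool_rot: [179.9, -0.3, 17.0]
force: [0.5, -0.8, -0.7]
grip_width: 0.0004
```

```bash
python3 chk.py w5.png
python3 - <<'E'
from m import *
a=cv2.imread('pics/w5.png');b,q=snap('side','d4.png')
cv2.imwrite('pics/f.png',np.hstack([cv2.resize(a[0:300],(500,400))[:, :],cv2.resize(b[140:340,250:490],(300,400))[:,:,::-1]]))
E
```

```text
(np.int32(115214), (np.float64(302.4), np.float64(146.3)), (np.int32(0), np.int32(0), np.int32(640), np.int32(324)))
[([639, 9], [204.5, 128.2]), ([639, 304], [274.2, -137.6]), ([0, 302], [-377.0, -133.3]), ([0, 0], [-309.3, 133.4])]
(np.int32(4876), (np.float64(510.0), np.float64(378.3)), (np.int32(456), np.int32(354), np.int32(112), np.int32(51)))
[([567, 354], [208.9, -195.5]), ([554, 401], [208.7, -257.6]), ([468, 404], [110.0, -258.1]), ([456, 383], [92.7, -229.3]), ([461, 356], [93.5, -195.0])]
(np.int32(3028), (np.float64(111.2), np.float64(373.0)), (np.int32(68), np.int32(354), np.int32(94), np.int32(49)))
[([161, 356], [-218.3, -194.0]), ([156, 386], [-229.4, -232.3]), ([80, 401], [-319.2, -255.0]), ([68, 354], [-318.2, -193.4])]
(np.int32(2340), (np.float64(412.3), np.float64(108.2)), (np.int32(382), np.int32(82), np.int32(67), np.int32(70)))
[([445, 100], [49.5, 53.7]), ([448, 119], [53.5, 38.6]), ([431, 145], [40.9, 17.2]), ([402, 150], [16.2, 12.9]), ([384, 133], [0.0, 26.9]), ([382, 112], [-2.5, 43.7]), ([399, 87], [10.5, 63.3]), ([425, 83], [31.7, 66.7])]
[ 0.5639006  -0.07599659  0.18186989] [179.90231553  -0.36027812  17.07046621]
```

View pics/f.png

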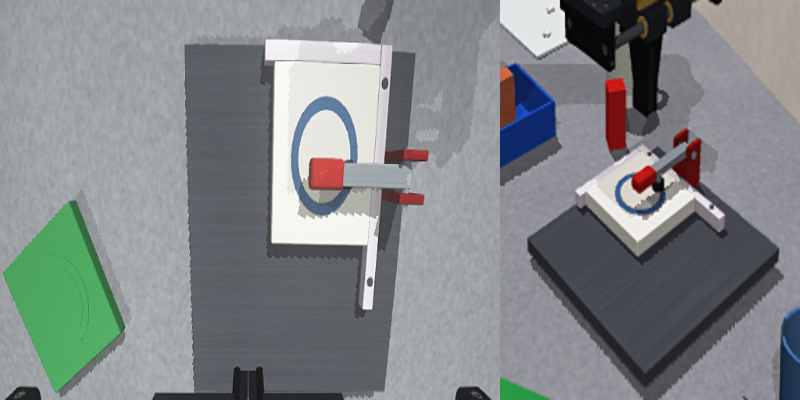

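The final view shows the tile flush at the side stop (top edge at row ~60) and at the fence (right edge at column ~375). The clamp is level over it and the gripper is clear.

```bash
python3 -c "
from cell import env
print(env.sign_off())"
```

```text
the job is handed in; nothing more can be done
None
```

The job is done and handed in at about 18 s of the 67 s limit. `sign_off` gives no verdict, so the results below are my own checks.

- **Prop:** I gripped the terracotta prop (28 mm measured at the jaws), lifted it off the bed and set it in the blue tray. The pictures showed it standing upright there.
- **Tile:** I slid it flat with the part-open fingers, first to the far fence, then along it to the side stop. It stopped against each with about 10 N of push. Both stopping points agreed with my measured jig position.
- **Clamp:** I swung it down from behind and pressed until it stopped solid at about 18 N. The fingertip was then at 62 mm, the height of the grip's top when the clamp is level.
- **Last look:** The tile was flush at both stops, the clamp level and the gripper clear. Before the clamp came down, the tile's edge lay within about 1 pixel (0.7 mm) of the fence. The fit at the side stop was checked only by contact and by eye.
- **Disagreements:** My jig position differed by up to 4 mm between the scene and wrist cameras, so I relied on contact for the final fit. The tile's edge also read about 0.75° off my assumed jig yaw in one view, within the 1.4° allowed.
- **Not measured:** I did not measure the jugs or the beaker again at the end. I kept the arm clear of them, and no unexpected forces showed.

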